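Try the jug tipper, then clamp its outrigger leg at the pointer and keep holding

ROBOT

A 6-joint arm with a two-finger parallel gripper is mounted at the origin on the work surface. World frame = base frame: x ahead of the robot, y to its left, z up, the work surface at z = 0. Lengths are in mm, angles in rad, forces in N, time in s.
With the tool pointing down it reaches from about 350 to 850 mm from the base axis. Payload 8.1 kg.
Tool frame: the origin (TCP) lies at the very end of the fingers, on their centre line; the grasp point (between the pads) lies 19 mm behind it; x points along the fingers, y is the direction in which the jaws open and shut, and the axes are right-handed (so a half turn about x gives the same grasp; the last joint's range is limited). The gripper opens to 85 mm and grips with 20 to 120 N. Pads are 22 mm wide; open, the fingers measure 114 mm over their backs; the gripper's body (76 mm by 85 mm) begins 54 mm behind the grasp point. The pads swing forward as they close: fully open they stand 13 mm farther back than shut.
Start: joints at [1.136, 0.13, 1.488, -0, 1.523, -0.085], TCP at [205.605, 563.677, 231.292] pointing down, gripper open.
Joint ranges: [-2.96, 2.96], [-0.89, 2.26], [0.02, 2.5], [-1.34, 4.48], [0, 2.73], [-2.66, 2.66]. Speed limits (rad/s): [2.39, 2.39, 2.79, 3.14, 3.14, 3.14].

INTERFACE

Orientations are given as [roll, pitch, yaw] about the fixed x, y, z axes, in that order (R = Rz(yaw) Ry(pitch) Rx(roll)).
In Python, from station import manip gives the robot as it stands.
- The arm moves only by the tool step_arm, never from a script. Its argument "targets" is a list that holds one entry, the list of rows, each a list of 7 numbers: the shift along the tool's x, y, z in cm, then the turn, a rotation vector about the tool's x, y, z in degrees, then the closure in counts, from 0 (fully open) to 255 (shut). In form: [[[dx, dy, dz, wx, wy, wz, gripper], ...]]. A call has 1 to 5 rows; each row is the pose to reach, as a shift and turn from the pose commanded when the call began, along the tool's axes at that moment; what a row does not reach only later rows make up. A row lasts 1/10 s, in which the tool goes at most 50 mm and 8.59 degrees, less where a joint would pass 70% of its speed; a pose out of reach is approached as far as the arm can. A call with a gripper value outside its range is refused whole. The fingers move at their own pace and stop on an object; "newtons" is the grip in N (left out, the last holds). Time passes only in rows, so rows that repeat a pose let the fingers close. It gives the time, the measured TCP pose, the force and the opening at its end, in the units of the state.
- manip.sense(): the state, without advancing time (a new reading comes with each control period).
- manip.read_camera(name): name is "scene" or "top" or "wrist"; returns (picture, depth): 420x560x3 uint8, red, green, blue; 420x560 float32, mm along the optical axis (not along the pixel's ray), 0 where there is no reading.
- manip.camera_info(name): a dict with "fx", "fy", "cx", "cy" (pixels), "R" (3x3) and "t" (3): a world point X has camera coordinates R X + t. Camera axes: x right, y down, z forward; pixel columns grow to the right and rows downward; lengths in mm; the calibration is good to about 2 mm. A picture is of the moment at which its call begins: read the wrist's pose just before it. camera_info takes no time and is no camera call; for the wrist camera it gives the pose at the moment of the call.
- manip.close_job(): hands the job in, once; it reports no verdict.
The state is a dict: "t": time; "joint_pos": joint angles; "joint_vel": joint speeds; "effort": joint torques, N m; "position": TCP position; "tool_rot": TCP orientation; "contact_force": force on the tool from outside, world axes, zero at the start; "wrist_torque": the same for the moment, N m; "opening": finger opening in mm.
Only numpy, scipy, OpenCV 4.12 (cv2) and the standard library are available. Lean on these libraries where they do the work, as an engineer would, in place of code of your own. Each camera call takes 0.05 s, during which the arm holds its last target.

TASK

Get the jug tipper on the bar ready: take the steel bar over the jug, tip the empty jug forward to 40 degrees (never past 50), keep it there for a moment and bring it back fully level. Then slide the stand's outrigger leg out, against its spring, until the post on it stands level with the brass pointer clip, and while you hold the post there push the black cam lever around its foot down flat. Finish still gripping the post at the pointer with the lever flat and the jug level, because the clamp has yet to be tightened; leave the other things on the bar standing where they are.

Things in the scene. Friction and masses are not known exactly. Their poses are not given: they have to be found in the camera images.
- stand: The jug tipper's fixed dark wood base, 210 (x) x 340 (y) x 18 mm thick, screwed to the bar; it does not move. Its x axis is the pouring and leg direction (forward), y to the left, z up. Origin on the table surface; the base spans x -125 to 85 mm and y -150 to 190 mm from it. Two 75 mm high cheeks carry the jug frame at y = 100 mm; the leg runs in an aluminium channel along x at y = -100 mm.
- pivot (a point): The tipping axis of the jug frame, midway between the cheeks, 70 mm above the table; the axis is the stand's y.
- bar (a point): Middle of the round steel bar (12 mm thick, 122 mm clear length, along the stand's y) over the jug, 145 mm from the pivot, straight above it when the jug is level (215 mm above the table). The jug's rim ends 56 mm below the bar's centre. The bar can turn between the fingers, so it can be followed on its arc round the pivot with the gripper kept pointing down, pinched across (fingers closing along the stand's x).
- tipper (a joint): Tilt of jug and frame in rad: 0 = level, against a stop; grows as the bar swings forward along the stand's +x and down (40 degrees = 0.70); stop at 1.0. A stiff hinge (about 1.5 N at the bar): it stays where it is left.
- leg (a joint): How far the leg is slid out, in m: 0 = home at a stop, to 0.12, along the stand's +x. A spring pulls it home with 2 to 3.6 N, so it slides back when let go.
- post (a point): The upright square-edged steel post fixed on the leg (leg_c3 in the rules): 16 mm along the stand's x, 24 mm along y, 84 mm high. Origin at its centre, 74 mm above the table; its top is at 116 mm, and the part above the lever is what the fingers take (pinched along the stand's x they hold the leg firmly even while they slide down the post). Axes as the stand's.
- lever (a joint): Angle of the black cam lever in rad: 0 = flat, closed, at a stop; 0.30 to 0.42 = raised, as at the start. Stiff hinge: stays where it is left, needs about 3 N down beside the post. Fingers that grip the post and slide down it push the lever flat with their tips, which then stand 44 mm above the table.
- lever_end (a point): Top of the lever's forward end (flat: 44 mm above the table; raised: up to 85 mm). The lever is a plate 56 mm wide, 8 mm thick, with a window (28 mm along x, 34 mm along y) through which the post rises. It rides on the leg, hinged 60 mm behind the post's centre (stand's -x) at 40 mm above the table, and ends 35 mm ahead of the post.
- pointer: Small brass pointer clip (26 x 25 x 20 mm) fixed on the base, left of the leg, its thin 4 mm fin pointing at the leg (to the stand's -y). Axes as the stand's; origin under the fin's middle, 18 mm above the table. The post is at the length mark when its origin has the same x as this origin in this frame, 50 to 90 mm of leg travel from home.
- mug: White mug, 76 mm wide, 85 mm high, in front of the jug; bystander. Origin under its centre.
- shot: Small glass, 48 mm wide, 55 mm high, in front of the stand; bystander. Origin under its centre.
- jar: Clear jar with white cap, 64 mm wide, 85 mm high, right of the leg; bystander. Origin under its centre.
- spoon: Steel spoon, 150 mm, lying left of the stand; bystander.
- rum: Amber bottle, 72 mm wide, 220 mm high, far right; bystander. Origin under its centre.
- can: Aluminium can, 66 mm wide, 115 mm high, far left; bystander. Origin under its centre.
- tumbler: Green glass tumbler, 72 mm wide, 90 mm high, far left; bystander. Origin under its centre.

How it is judged (in metres and radians):
On the way, in this order (a step that is already met when the one before it is completed fails the run):
1. the jug is tipped to 40 degrees, within 6, for a moment (value of joint tipper between 0.593 and 0.803 rad), for 0.3 s.
2. the jug is back level (value of joint tipper below 0.06 rad), for 0.2 s.
3. the post is held at the pointer with the lever still raised (x of post in the frame of pointer between -0.006 and 0.006 m and contact force between the fingers and leg_c3 above 1.5 N and value of joint lever above 0.2 rad and value of joint tipper below 0.06 rad), for 0.2 s.
4. the lever is flat while the post is held at the pointer (x of post in the frame of pointer between -0.006 and 0.006 m and contact force between the fingers and leg_c3 above 1.5 N and value of joint lever below 0.07 rad), for 0.2 s.
At the end, for the whole second after the job is handed in: Jug level (tilt under 0.06 rad), post within 6 mm of the pointer along the leg and still gripped by the fingers (over 1.5 N), the leg still, cam lever flat (under 0.07 rad) (all of step 4 and value of joint tipper below 0.06 rad and velocity of joint leg between -0.01 and 0.01 m/s); the arm keeps its last pose, push and grip.
It fails at once if the jug is tipped past 50 degrees (value of joint tipper above 0.9 rad).
It fails at once if the lever is pushed down while the post is away from the pointer (value of joint lever below 0.15 rad and not (x of post in the frame of pointer between -0.012 and 0.012 m)).
It fails at once if a bystander is pushed away (over 40 mm) (distance of any of mug, shot, jar, spoon, rum, can, tumbler from where it was at the start of the episode above 0.04 m).
It fails at once if a bystander is knocked over (angle between any of mug, shot, jar, rum, can, tumbler's own z axis and vertical above 0.5 rad).
It also fails if it takes over 58 s, if anything falls off the work surface, if the arm or the gripper's body presses on something with over 40 N, if the wrist force passes 120 N, or if a joint passes its speed limit or range.

## Working session

There is one attempt and no reset: what is moved stays moved. The work goes in short steps, Python scripts to look and compute and a tool call to move; the robot and the scene stay as the last step left them, time stands still between calls to the robot, and variables do not carry over. Pictures are saved under pics/ and viewed, and the job is handed in when it is done.

Besides the shell and the picture viewer there is one more tool, called after ">>>" as name(argument=value, ...), one argument or row to a line, values as JSON. step_arm: Moves the arm, as the interface text tells. Its arguments: {"type":"object","properties":{"targets":{"type":"array","items":{"type":"array","items":{"type":"array","items":{"type":"number"}}}},"newtons":{"type":"number"}},"required":["targets"]}

```bash
ls; mkdir -p pics; python3 - <<'E'
from station import manip
import cv2,numpy as np
print(manip.sense())
for n in ["scene","top"]:
    p,d=manip.read_camera(n); cv2.imwrite(f"pics/{n}0.png",p[:,:,::-1]); np.save(f"pics/{n}0.npy",d); 
    print(n,manip.camera_info(n))
E
```

```text
pics
{'t': 0.0, 'joint_pos': array([ 1.13561623e+00,  1.31149697e-01,  1.48930028e+00,  3.53478684e-05,
        1.52297911e+00, -8.54010282e-02]), 'joint_vel': array([-0.00048107, -0.00034818,  0.00047686, -0.00053126, -0.00066741,
       -0.00051011]), 'effort': array([-1.44740614e-03, -5.69427824e+01, -5.00530314e+01, -6.10944480e-04,
        1.56947278e-02,  8.41982637e-05]), 'position': array([205.34928855, 563.18123924, 230.23974043]), 'tool_rot': array([-1.67541944,  1.56895956, -2.02520023]), 'contact_force': array([-0.00155134,  0.50112123,  0.20511576]), 'wrist_torque': array([-0.00337745, -0.02292099,  0.0323678 ]), 'opening': 85.47135614969245}
scene {'fx': 417.83296757400285, 'fy': 417.83296757400285, 'cx': 279.5151538811782, 'cy': 209.19372156606988, 'R': array([[ 0.63905155,  0.7691625 ,  0.00147368],
       [ 0.62415931, -0.51745543, -0.58537598],
       [-0.44948669,  0.37500524, -0.81076062]]), 't': array([-335.76987393, -255.95035219, 1493.46177005])}
top {'fx': 459.0061603319433, 'fy': 459.0061603319433, 'cx': 284.28870871948436, 'cy': 206.5249659229623, 'R': array([[-0.01888132, -0.99973889,  0.01287054],
       [-0.99827559,  0.01813493, -0.05582987],
       [ 0.05558189, -0.01390249, -0.99835734]]), 't': array([   4.03288371,  560.76028048, 1466.85496292])}
```

View pics/scene0.png

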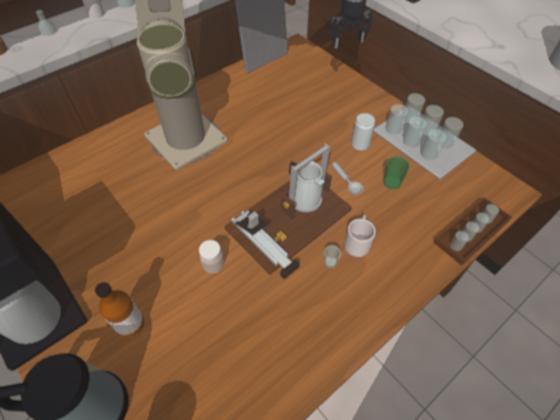

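View pics/top0.png

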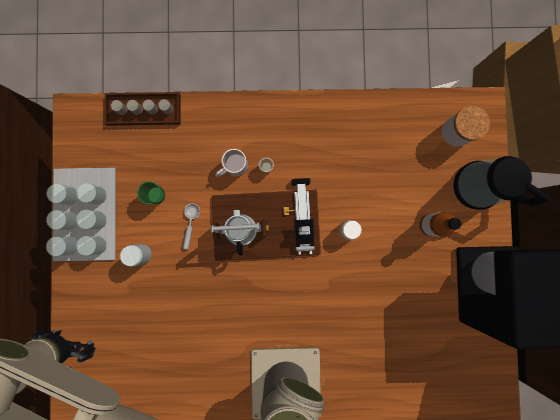

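The scene and top views show the stand nearly aligned with the world axes (top: base at cols 212-318, rows 192-262). The bar is at about (240,229), the post at (304,231) and the brass pointer at (288,211). I'll zoom in.

```bash
python3 - <<'E'
import cv2
a=cv2.imread("pics/top0.png")[150:280,170:370]; cv2.imwrite("pics/z_top0.png",cv2.resize(a,None,fx=4,fy=4,interpolation=cv2.INTER_CUBIC))
a=cv2.imread("pics/scene0.png")[135:285,190:390]; cv2.imwrite("pics/z_sc0.png",cv2.resize(a,None,fx=4,fy=4,interpolation=cv2.INTER_CUBIC))
E
```

```text
(no output)
```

View pics/z_top0.png

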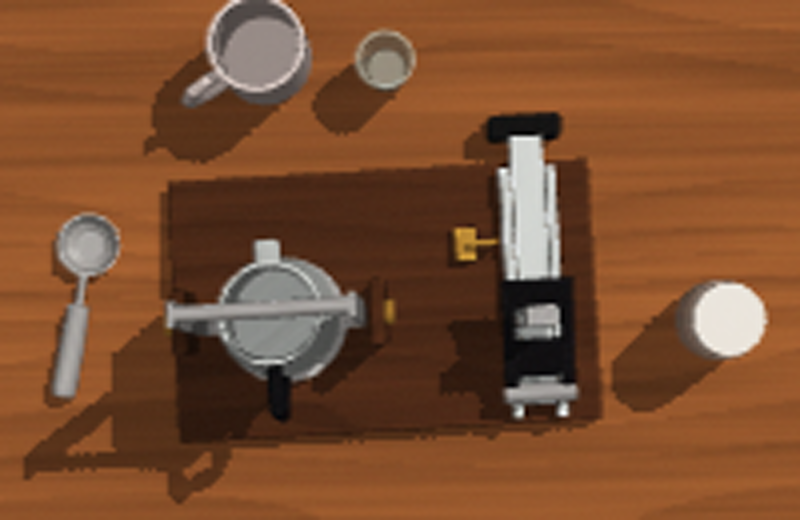

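View pics/z_sc0.png

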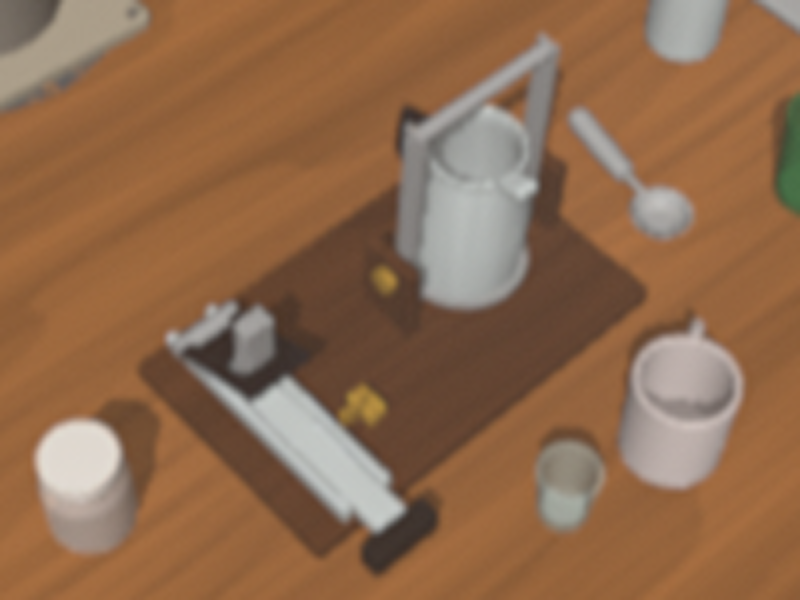

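```bash
cat > h.py <<'E'
import numpy as np,cv2
from station import manip
def ray(n,u,v,z,ci=None):
    c=ci or manip.camera_info(n); d=c["R"].T@np.array([(u-c["cx"])/c["fx"],(v-c["cy"])/c["fy"],1]); o=-c["R"].T@c["t"]
    return o+d*(z-o[2])/d[2]
def zt(u,v,z): return ray("top",170+(u+.5)/4-.5,150+(v+.5)/4-.5,z)
def zs(u,v,z): return ray("scene",190+(u+.5)/4-.5,135+(v+.5)/4-.5,z)
E
python3 - <<'E'
from h import *
np.set_printoptions(precision=1,suppress=True)
c=[zt(168,184,18),zt(587,160,18),zt(602,422,18),zt(181,442,18)]
print("corners",*c); print([np.linalg.norm(c[i]-c[(i+1)%4]) for i in range(4)])
yaws=[np.degrees(np.arctan2(*(-(c[1]-c[0]))[[1,0]])) -90, np.degrees(np.arctan2(*(-(c[2]-c[3]))[[1,0]]))-90,np.degrees(np.arctan2(*(c[0]-c[3])[[1,0]])),np.degrees(np.arctan2(*(c[1]-c[2])[[1,0]]))]
print(yaws)
yaw=np.radians(np.mean(yaws)+0); 
def S(o,x,y): return o[:2]+np.array([np.cos(yaw)*x-np.sin(yaw)*y,np.sin(yaw)*x+np.cos(yaw)*y])
o=S(np.mean(c,0),20,-20); print("origin",o,"yaw",np.degrees(yaw))
# scene corners: left (138,370) = (-125,-150); bottom (320,555)=(85,-150); right(645,293)=(85,190)
for q,xy in [((140,372),(-125,-150)),((320,556),(85,-150)),((645,293),(85,190))]: print("scene",zs(*q,18)[:2],"top-pred",S(o,*xy))
def loc(p):
    d=p[:2]-o; return np.array([np.cos(yaw)*d[0]+np.sin(yaw)*d[1],-np.sin(yaw)*d[0]+np.cos(yaw)*d[1]])
for n,u,v,z in [("barL",170,316,215),("barR",357,304,215),("post",537,323-10,116),("fin",488,242,36),("clip",466,243,38),("leverfront L",503,280,75),("leverfront R",574,280,75)]:
    p=zt(u,v,z); print(n,p,"stand",loc(p))
for n,u,v,z in [("barL",547,45,215),("barR",414,132,215),("post",253,317,116),("fin",345,413,36),("clip",368,398,38)]:
    p=zs(u,v,z); print("sc",n,p,"stand",loc(p))
print("bar pred",S(o,0,100))
E
```

```text
corners [600.  227.1  18. ] [ 613.5 -111.1   18. ] [ 402.4 -118.4   18. ] [393.  218.9  18. ]
[np.float64(338.5298762978691), np.float64(211.22886595026267), np.float64(337.34025466076025), np.float64(207.18441661689337)]
[np.float64(2.272501440088405), np.float64(1.5860735211208947), np.float64(2.2927999022908665), np.float64(1.9631584574740928)]
origin [522.9  34.8] yaw 2.0286333302435646
scene [ 414.7 -121.1] top-pred [ 403.3 -119.5]
scene [ 619.  -113.4] top-pred [ 613.2 -112. ]
scene [603.9 221.3] top-pred [601.1 227.7]
barL [491.7 198.3 215. ] stand [-25.4 164.5]
barR [497.6  68.2 215. ] stand [-24.1  34.3]
post [489.8 -62.6 116. ] stand [-36.5 -96.2]
fin [547.7 -29.2  36. ] stand [ 22.5 -64.9]
clip [547.1 -11.7  38. ] stand [ 22.6 -47.3]
leverfront L [516.2 -39.1  75. ] stand [ -9.3 -73.7]
leverfront R [515.2 -94.1  75. ] stand [ -12.3 -128.6]
sc barL [491.7 198.6 215. ] stand [-25.4 164.8]
sc barR [493.5  73.7 215. ] stand [-28.   39.9]
sc post [486.7 -63.9 116. ] stand [-39.7 -97.4]
sc fin [548.9 -33.2  36. ] stand [ 23.5 -68.9]
sc clip [550.6 -13.   38. ] stand [ 26.  -48.8]
bar pred [519.4 134.8]
```

```bash
cat >> h.py <<'E'
from scipy.spatial.transform import Rotation as Ro
np.set_printoptions(precision=3,suppress=True)
def plan(target,yaw_deg,cmd=None,sgn=None):
    s=manip.sense(); p=s["position"]; R=Ro.from_euler("xyz",s["tool_rot"])
    print("t",s["t"],"pos",p,"f",s["contact_force"],"open",s["opening"]); print("R",R.as_matrix())
    for sg in ([1,-1] if sgn is None else [sgn]):
        y=sg*np.array([np.cos(np.radians(yaw_deg)),np.sin(np.radians(yaw_deg)),0]); x=np.array([0,0,-1.]); z=np.cross(x,y)
        T=Ro.from_matrix(np.c_[x,y,z]); rv=(R.inv()*T).as_rotvec(degrees=True)
        print(sg,"shift cm",R.inv().apply(np.array(target)-p)/10,"rv",rv,"j6",s["joint_pos"][5])
E
python3 -c "
from h import *
plan([494.5,134,300],2.0)"
```

```text
t 0.1 pos [205.404 563.214 230.344] f [ 0.252 -0.321  0.139] open 85.19062398460984
R [[-0.001  0.343  0.939]
 [-0.002  0.939 -0.343]
 [-1.    -0.002 -0.   ]]
1 shift cm [ -6.92  -30.426  41.868] rv [67.958  0.05   0.089] j6 -0.08541211704539244
-1 shift cm [ -6.92  -30.426  41.868] rv [-112.042   -0.099    0.056] j6 -0.08541211704539244
```

>>> step_arm(
  targets=[
    [[-4, -1, 1, 0, 0, 0, 0], [-5.5, -4.5, 5, 0, 0, 0, 0], [-7, -7, 9, 0, 0, 0, 0], [-7, -10, 13, 0, 0, 0, 0], [-7, -13, 17, 0, 0, 0, 0]],
  ],
)

```text
t: 0.6
position: [319.0, 385.6, 301.8]
tool_rot: [1.035, 1.57, 0.686]
contact_force: [1.1, 0.7, 0.8]
opening: 85.4
```

>>> step_arm(
  targets=[
    [[0, -3, 4, 0, 0, 0, 0], [0, -6, 8, 0, 0, 0, 0], [0, -9, 12, 0, 0, 0, 0], [0, -12, 16, 0, 0, 0, 0], [0, -15, 20, 0, 0, 0, 0]],
  ],
)

```text
t: 1.1
position: [455.3, 175.6, 301.1]
tool_rot: [3.105, 1.571, 2.756]
contact_force: [0.2, 0.5, 0.4]
opening: 85.4
```

>>> step_arm(
  targets=[
    [[0, -1.2, 2.5, 8, 0, 0, 0], [0, -2.4, 4.9, 16, 0, 0, 0], [0, -2.4, 4.9, 24, 0, 0, 0], [0, -2.4, 4.9, 32, 0, 0, 0], [0, -2.4, 4.9, 40, 0, 0, 0]],
  ],
)

```text
t: 1.6
position: [492.5, 137.8, 300.7]
tool_rot: [-1.949, 1.57, -3.004]
contact_force: [-0.4, -0.4, 0.1]
opening: 85.3
```

>>> step_arm(
  targets=[
    [[0, 0, 0, 8, 0, 0, 0], [0, 0, 0, 16, 0, 0, 0], [0, 0, 0, 24, 0, 0, 0], [0, 0, 0, 28, 0, 0, 0], [0, 0, 0, 28, 0, 0, 0]],
  ],
)

```text
t: 2.1
position: [492.4, 138.2, 300.8]
tool_rot: [-1.403, 1.57, -2.941]
contact_force: [-0.1, 0.0, 0.0]
opening: 85.5
```

```bash
python3 - <<'E'
from h import *
plan([494.5,134,300],2.0,sgn=1)
ci=manip.camera_info("wrist"); p,d=manip.read_camera("wrist"); cv2.imwrite("pics/w1.png",p[:,:,::-1]); np.save("pics/w1.npy",d); np.savez("pics/w1ci.npz",**ci)
E
```

```text
t 2.1 pos [492.405 138.196 300.848] f [-0.12   0.008  0.046] open 85.52067314691713
R [[-0.001  0.999  0.033]
 [-0.     0.033 -0.999]
 [-1.    -0.001  0.   ]]
1 shift cm [0.085 0.196 0.426] rv [-0.098  0.007  0.044] j6 0.14016302993499521
```

View pics/w1.png

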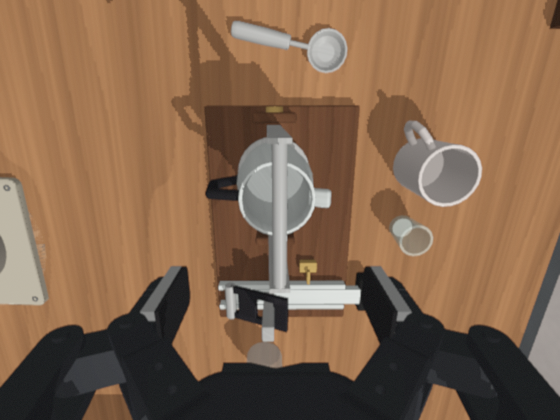

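The wrist view is clear: the bar is the vertical strip at col ~280 (rows 130-290), midway between the fingers. The pointer clip is at (308,267), with its fin going down to row ~283, and the post is around (268,320). I'll measure these.

```bash
python3 - <<'E'
from h import *
ci=dict(np.load("pics/w1ci.npz")); d=np.load("pics/w1.npy"); im=cv2.imread("pics/w1.png")
o=-ci["R"].T@ci["t"]; print("cam",o)
W=lambda u,v,z: ray("wrist",u,v,z,ci)
def pt(u,v): 
    Z=d[int(v),int(u)]; c=np.array([(u-ci["cx"])/ci["fx"]*Z,(v-ci["cy"])/ci["fy"]*Z,Z]); return ci["R"].T@(c-ci["t"])
# full 3D map
u,v=np.meshgrid(np.arange(560),np.arange(420)); P=np.stack([(u-ci["cx"])/ci["fx"]*d,(v-ci["cy"])/ci["fy"]*d,d],-1); P=(P-ci["t"])@ci["R"]
np.save("pics/w1P.npy",P)
for r in range(140,290,20):
    m=(P[r,:,2]>200)&(P[r,:,2]<235)&(d[r]>0)&(u[r]>255)&(u[r]<310); 
    if m.sum(): print(r,u[r][m].min(),u[r][m].max(),P[r][m].mean(0),P[r][m][:,2].max())
hsv=cv2.cvtColor(im,cv2.COLOR_BGR2HSV); m=(hsv[...,0]>15)&(hsv[...,0]<30)&(hsv[...,1]>150)&(hsv[...,2]>120)
m&=(v>255)&(v<290)&(u>290)&(u<325)
for r in range(255,290):
    if m[r].sum(): print(r,u[r][m[r]].min(),u[r][m[r]].max(),P[r][m[r]].mean(0))
pm=(P[...,2]>108)&(P[...,2]<122)&(u>240)&(u<300)&(v>290)&(v<370)
print("post",pm.sum(),u[pm].min(),u[pm].max(),v[pm].min(),v[pm].max(),P[pm].mean(0),P[pm].min(0),P[pm].max(0))
z=cv2.resize(im[240:380,190:390],None,fx=4,fy=4,interpolation=cv2.INTER_CUBIC); cv2.imwrite("pics/z_w1.png",z)
E
```

```text
cam [490.392 219.162 443.377]
140 267 291 [493.367 198.399 220.487] 222.33428594937243
160 272 286 [493.913 183.785 219.776] 221.30799879758862
180 272 286 [494.478 168.54  219.42 ] 221.1855911395223
200 272 286 [495.059 152.772 219.686] 221.305881627375
220 272 286 [495.619 136.097 219.303] 221.1532831822425
240 272 286 [496.301 118.813 219.356] 221.82156875642988
260 273 286 [497.396 100.702 219.324] 221.16745660847047
280 269 288 [497.321  79.463 215.677] 221.19818538765804
post 207 262 273 323 340 [488.655 -61.794 114.644] [480.939 -75.702 108.186] [496.391 -51.515 117.103]
```

View pics/z_w1.png

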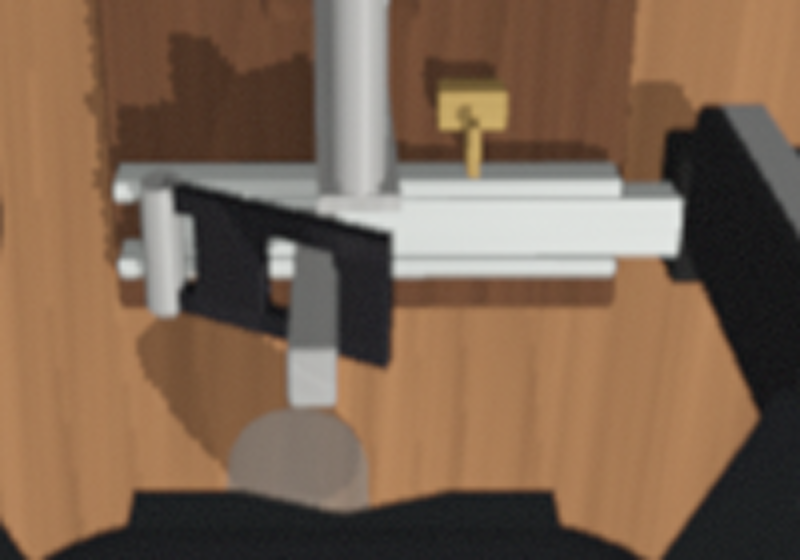

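```bash
python3 - <<'E'
from h import *
P=np.load("pics/w1P.npy"); ci=dict(np.load("pics/w1ci.npz"))
for r in range(259,286,2): print(r,[tuple(np.round(P[r,c],0).astype(int)) for c in (304,307,308,309,312)])
print(ray("wrist",308.1,278,30,ci),ray("wrist",308.1,266,36,ci), "post edges", ray("wrist",190+288.5/4-.5,334,116,ci),ray("wrist",190+337.5/4-.5,334,116,ci))
E
```

```text
259 [(np.int64(542), np.int64(-3), np.int64(18)), (np.int64(547), np.int64(-3), np.int64(18)), (np.int64(549), np.int64(-4), np.int64(16)), (np.int64(550), np.int64(-2), np.int64(18)), (np.int64(555), np.int64(-2), np.int64(18))]
261 [(np.int64(542), np.int64(-3), np.int64(25)), (np.int64(546), np.int64(-3), np.int64(24)), (np.int64(548), np.int64(-3), np.int64(24)), (np.int64(549), np.int64(-3), np.int64(24)), (np.int64(554), np.int64(-1), np.int64(26))]
263 [(np.int64(541), np.int64(-3), np.int64(30)), (np.int64(546), np.int64(-4), np.int64(29)), (np.int64(547), np.int64(-3), np.int64(30)), (np.int64(549), np.int64(-3), np.int64(31)), (np.int64(554), np.int64(-4), np.int64(29))]
265 [(np.int64(541), np.int64(-7), np.int64(29)), (np.int64(546), np.int64(-7), np.int64(30)), (np.int64(548), np.int64(-7), np.int64(30)), (np.int64(549), np.int64(-7), np.int64(29)), (np.int64(554), np.int64(-7), np.int64(29))]
267 [(np.int64(542), np.int64(-11), np.int64(29)), (np.int64(546), np.int64(-10), np.int64(30)), (np.int64(548), np.int64(-10), np.int64(29)), (np.int64(549), np.int64(-10), np.int
[... 1581 characters left out ...]
int64(-31), np.int64(37)), (np.int64(550), np.int64(-30), np.int64(37)), (np.int64(557), np.int64(-40), np.int64(21))]
283 [(np.int64(544), np.int64(-40), np.int64(27)), (np.int64(547), np.int64(-34), np.int64(37)), (np.int64(549), np.int64(-34), np.int64(37)), (np.int64(550), np.int64(-34), np.int64(37)), (np.int64(557), np.int64(-40), np.int64(27))]
285 [(np.int64(543), np.int64(-41), np.int64(32)), (np.int64(548), np.int64(-41), np.int64(32)), (np.int64(550), np.int64(-41), np.int64(32)), (np.int64(551), np.int64(-40), np.int64(33)), (np.int64(556), np.int64(-41), np.int64(30))]
[549.24 -29.31  30.  ] [546.993  -4.936  36.   ] post edges [480.962 -64.327 116.   ] [497.23  -63.772 116.   ]
```

>>> step_arm(
  targets=[
    [[3.5, 0.35, 0.4, 0.3, 0, 0, 0], [7, 0.35, 0.4, 0.3, 0, 0, 0], [9.5, 0.35, 0.4, 0.3, 0, 0, 0], [10.4, 0.35, 0.4, 0.3, 0, 0, 0], [10.4, 0.35, 0.4, 0.3, 0, 0, 0]],
  ],
)

```text
t: 2.65
position: [495.3, 134.2, 195.9]
tool_rot: [-1.43, 1.568, -2.971]
contact_force: [0.3, -0.3, -0.0]
opening: 85.0
```

>>> step_arm(
  targets=[
    [[0, 0, 0, 0, 0, 0, 255], [0, 0, 0, 0, 0, 0, 255], [0, 0, 0, 0, 0, 0, 255], [0, 0, 0, 0, 0, 0, 255], [0, 0, 0, 0, 0, 0, 255]],
  ],
  newtons=30,
)

```text
t: 3.15
position: [496.5, 134.4, 197.8]
tool_rot: [1.717, 1.57, 0.176]
contact_force: [-0.7, -0.4, 0.3]
opening: 11.8
```

>>> step_arm(
  targets=[
    [[0, 0, 0, 0, 0, 0, 255], [0, 0, 0, 0, 0, 0, 255], [0, 0, 0, 0, 0, 0, 255], [0, 0, 0, 0, 0, 0, 255], [0, 0, 0, 0, 0, 0, 255]],
  ],
)

```text
t: 3.65
position: [496.5, 134.4, 197.9]
tool_rot: [1.733, 1.57, 0.191]
contact_force: [-2.3, 0.1, 5.6]
opening: 11.2
```

```bash
python3 - <<'E'
from h import *
plan([496,134,196],2.2,sgn=1)
p,d=manip.read_camera("wrist"); cv2.imwrite("pics/w2.png",p[:,:,::-1])
E
```

```text
t 3.65 pos [496.508 134.413 197.864] f [-2.287  0.066  5.555] open 11.183873859407573
R [[ 0.001  1.     0.029]
 [ 0.     0.029 -1.   ]
 [-1.     0.001 -0.   ]]
1 shift cm [ 0.186 -0.052  0.04 ] rv [-0.539 -0.007 -0.047] j6 0.1356706937769648
```

View pics/w2.png

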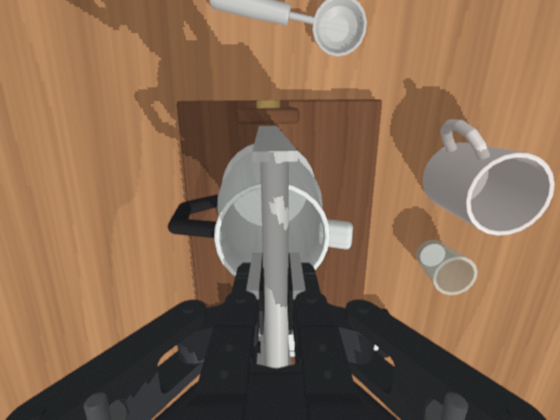

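>>> step_arm(
  targets=[
    [[0.04, 1.01, 0, 0, 0, 0, 255], [0.14, 2.02, 0, 0, 0, 0, 255], [0.32, 3.02, 0, 0, 0, 0, 255], [0.57, 4.01, 0, 0, 0, 0, 255], [0.88, 4.97, 0, 0, 0, 0, 255]],
  ],
)

```text
t: 4.2
position: [546.6, 136.2, 188.0]
tool_rot: [-2.515, 1.57, 2.227]
contact_force: [-0.2, 3.2, 6.7]
opening: 10.5
```

>>> step_arm(
  targets=[
    [[0.38, 0.94, 0, 0, 0, 0, 255], [0.8, 1.86, 0, 0, 0, 0, 255], [1.33, 2.73, 0, 0, 0, 0, 255], [1.91, 3.57, 0, 0, 0, 0, 255], [2.53, 4.37, -0.05, 0, 0, 0, 255]],
  ],
)

```text
t: 4.7
position: [589.9, 137.8, 162.1]
tool_rot: [-1.72, 1.57, 3.021]
contact_force: [-0.8, 2.7, 0.3]
opening: 11.2
```

>>> step_arm(
  targets=[
    [[0, 0, 0, 0, 0, 0, 255], [0, 0, 0, 0, 0, 0, 255], [0, 0, 0, 0, 0, 0, 255], [0, 0, 0, 0, 0, 0, 255], [0, 0, 0, 0, 0, 0, 255]],
  ],
)

```text
t: 5.2
position: [589.1, 137.7, 162.9]
tool_rot: [-1.709, 1.57, 3.033]
contact_force: [-1.0, 4.7, -3.4]
opening: 11.0
```

```bash
python3 - <<'E'
from h import *
p,d=manip.read_camera("scene"); cv2.imwrite("pics/s3.png",cv2.resize(p[100:300,180:400,::-1],None,fx=3,fy=3)); print(manip.sense()["contact_force"])
p,d=manip.read_camera("wrist"); cv2.imwrite("pics/w3.png",p[:,:,::-1])
E
```

```text
[-2.427  4.992 -4.177]
```

View pics/s3.png

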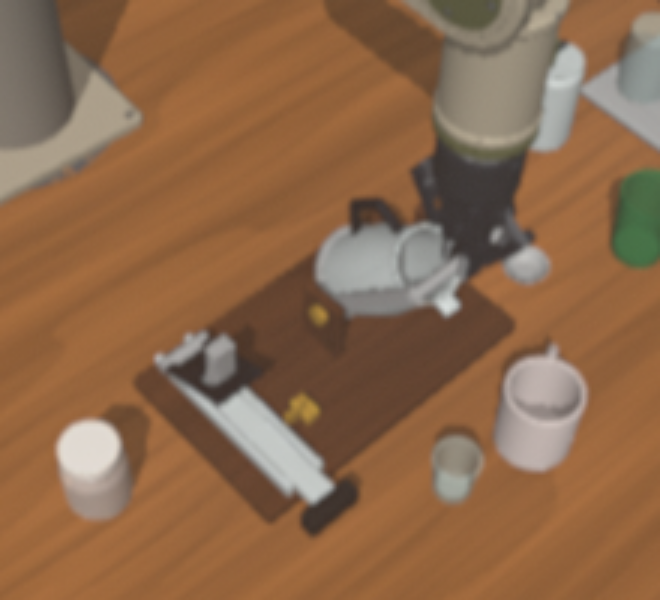

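View pics/w3.png

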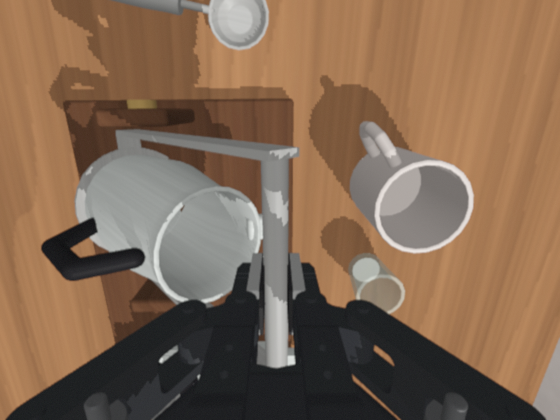

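The jug is tipped with the bar still between the fingers (bar at col ~275), and the mug and shot are clear. The bar moved 92.6 mm forward, which is about 0.69 rad. Now back to level.

>>> step_arm(
  targets=[
    [[-0.62, -0.8, 0, 0, 0, 0, 255], [-1.2, -1.64, 0, 0, 0, 0, 255], [-1.73, -2.51, 0, 0, 0, 0, 255], [-2.15, -3.43, 0, 0, 0, 0, 255], [-2.53, -4.37, 0.05, 0, 0, 0, 255]],
  ],
)

```text
t: 5.8
position: [548.0, 136.2, 191.2]
tool_rot: [1.711, 1.564, 0.169]
contact_force: [4.3, 6.9, 4.2]
opening: 10.9
```

>>> step_arm(
  targets=[
    [[-0.31, -0.96, 0, 0, 0, 0, 255], [-0.56, -1.95, 0, 0, 0, 0, 255], [-0.74, -2.95, 0, 0, 0, 0, 255], [-0.84, -3.96, 0, 0, 0, 0, 255], [-0.88, -4.97, 0, 0, 0, 0, 255]],
  ],
)

```text
t: 6.3
position: [498.8, 134.3, 201.1]
tool_rot: [1.62, 1.562, 0.078]
contact_force: [3.3, 3.7, 11.8]
opening: 10.8
```

>>> step_arm(
  targets=[
    [[0, -0.2, 0, 0, 0, 0, 255], [0, -0.2, 0, 0, 0, 0, 255], [0, -0.2, 0, 0, 0, 0, 255], [0, -0.2, 0, 0, 0, 0, 255], [0, -0.2, 0, 0, 0, 0, 255]],
  ],
)

```text
t: 6.8
position: [496.5, 134.2, 201.0]
tool_rot: [1.617, 1.564, 0.074]
contact_force: [-0.5, 3.3, 12.2]
opening: 10.5
```

```bash
python3 - <<'E'
from h import *
plan([496,134,300],2.2,sgn=1)
E
```

```text
t 6.8 pos [496.488 134.215 201.016] f [-0.477  3.279 12.178] open 10.468317146540878
R [[ 0.007  1.     0.029]
 [ 0.001  0.029 -1.   ]
 [-1.     0.007 -0.   ]]
1 shift cm [-9.898  0.02   0.017] rv [-0.562 -0.017 -0.404] j6 0.13623688011479834
```

>>> step_arm(
  targets=[
    [[0, -0.15, 0, 0, 0, 0, 255], [0, -0.3, 0, 0, 0, 0, 255], [0, -0.3, 0, 0, 0, 0, 255], [0, -0.3, 0, 0, 0, 0, 255]],
  ],
)

```text
t: 7.2
position: [493.9, 134.1, 201.1]
tool_rot: [1.609, 1.563, 0.067]
contact_force: [1.6, 1.9, 10.7]
opening: 10.6
```

>>> step_arm(
  targets=[
    [[0, -0.15, 0, 0, 0, 0, 255], [0, -0.3, 0, 0, 0, 0, 255], [0, -0.3, 0, 0, 0, 0, 255], [0, -0.3, 0, 0, 0, 0, 255]],
  ],
)

```text
t: 7.6
position: [490.9, 134.0, 200.9]
tool_rot: [1.601, 1.563, 0.059]
contact_force: [2.1, 2.3, 10.6]
opening: 10.8
```

```bash
python3 - <<'E'
from h import *
p,d=manip.read_camera("scene"); cv2.imwrite("pics/s4.png",cv2.resize(p[100:300,180:400,::-1],None,fx=3,fy=3)); print(manip.sense()["contact_force"])
ci=manip.camera_info("wrist");p,d=manip.read_camera("wrist"); cv2.imwrite("pics/w4.png",p[:,:,::-1])
u,v=np.meshgrid(np.arange(560),np.arange(420)); P=np.stack([(u-ci["cx"])/ci["fx"]*d,(v-ci["cy"])/ci["fy"]*d,d],-1); P=(P-ci["t"])@ci["R"]
for r in range(150,250,10):
    m=(P[r,:,2]>195)&(P[r,:,2]<235)&(u[r]>250)&(u[r]<300)
    if m.sum(): print(r,P[r][m].mean(0),P[r][m].max(0))
E
```

```text
[2.387 3.158 9.95 ]
150 [488.827 199.545 220.955] [497.687 199.895 222.18 ]
160 [489.151 195.338 219.8  ] [494.821 195.592 221.223]
170 [489.265 191.196 219.854] [495.041 191.67  222.128]
180 [489.39  186.893 219.57 ] [495.285 187.363 221.481]
190 [489.503 182.549 219.555] [495.535 183.08  221.653]
200 [489.841 178.135 219.605] [495.588 178.641 221.295]
210 [489.97  173.637 219.7  ] [495.925 174.426 222.035]
220 [489.863 168.999 219.685] [495.496 169.739 221.517]
230 [489.996 164.21  219.54 ] [495.731 165.061 221.608]
240 [490.357 159.583 220.011] [495.911 160.475 222.028]
```

View pics/s4.png

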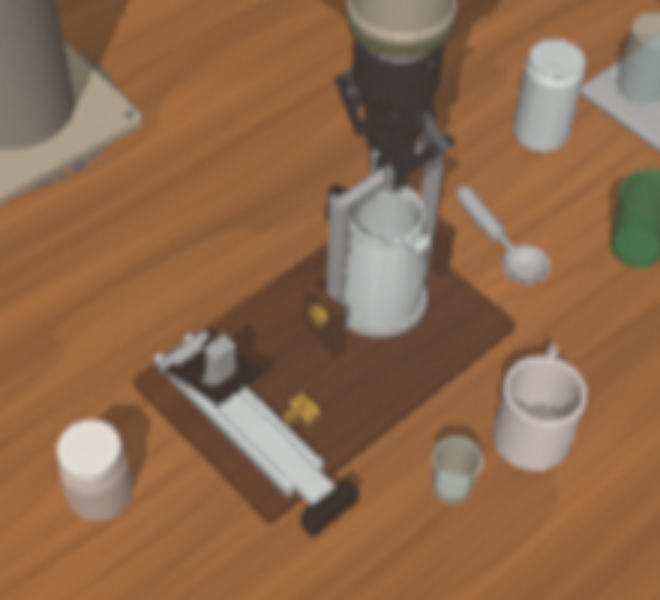

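View pics/w4.png

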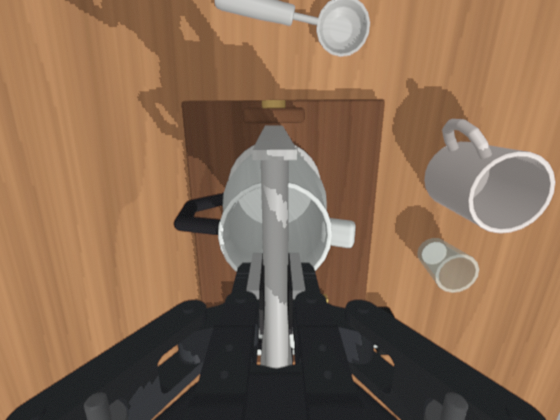

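>>> step_arm(
  targets=[
    [[0, 0, 0, 0, 0, 0, 0], [0, 0, 0, 0, 0, 0, 0], [0, 0, 0, 0, 0, 0, 0], [0, 0, 0, 0, 0, 0, 0], [0, 0, 0, 0, 0, 0, 0]],
  ],
)

```text
t: 8.2
position: [488.1, 133.9, 197.0]
tool_rot: [-1.109, 1.57, -2.651]
contact_force: [-0.3, -0.1, -0.6]
opening: 81.6
```

>>> step_arm(
  targets=[
    [[-2.5, 0, 0, 0, 0, 0, 0], [-5, 0, 0, 0, 0, 0, 0], [-7, 0, 0, 0, 0, 0, 0], [-9, 0, 0, 0, 0, 0, 0], [-10, 0, 0, 0, 0, 0, 0]],
  ],
)

```text
t: 8.7
position: [488.9, 134.2, 299.3]
tool_rot: [1.66, 1.568, 0.118]
contact_force: [1.1, -0.2, 0.7]
opening: 85.5
```

```bash
python3 - <<'E'
from h import *
plan([489,-63.5,200],2.1,sgn=1)
ci=manip.camera_info("wrist");p,d=manip.read_camera("wrist"); cv2.imwrite("pics/w5.png",p[:,:,::-1])
u,v=np.meshgrid(np.arange(560),np.arange(420)); P=np.stack([(u-ci["cx"])/ci["fx"]*d,(v-ci["cy"])/ci["fy"]*d,d],-1); P=(P-ci["t"])@ci["R"]
for r in range(150,290,20):
    m=(P[r,:,2]>205)&(P[r,:,2]<235)&(u[r]>250)&(u[r]<310)
    if m.sum(): print(r,P[r][m].mean(0),P[r][m].max(0))
p,d=manip.read_camera("top"); cv2.imwrite("pics/z_top5.png",cv2.resize(p[150:280,170:370,::-1],None,fx=4,fy=4,interpolation=cv2.INTER_CUBIC))
E
```

```text
t 8.7 pos [488.872 134.176 299.279] f [ 1.052 -0.159  0.676] open 85.47670123741383
R [[ 0.002  1.     0.029]
 [ 0.     0.029 -1.   ]
 [-1.     0.002 -0.   ]]
1 shift cm [ 9.922 -0.582 19.762] rv [-0.444 -0.012 -0.138] j6 0.13787115916459897
150 [489.497 187.321 219.677] [495.1   187.611 221.872]
170 [489.951 172.569 219.71 ] [495.668 172.961 221.809]
190 [490.429 157.108 219.429] [496.298 157.577 221.268]
210 [491.315 141.085 219.576] [496.924 141.716 221.587]
230 [491.845 124.204 219.356] [497.578 124.861 220.911]
250 [492.4   106.565 219.232] [498.314 107.524 221.198]
270 [492.976  88.124 219.182] [498.99   89.08  220.818]
```

View pics/w5.png

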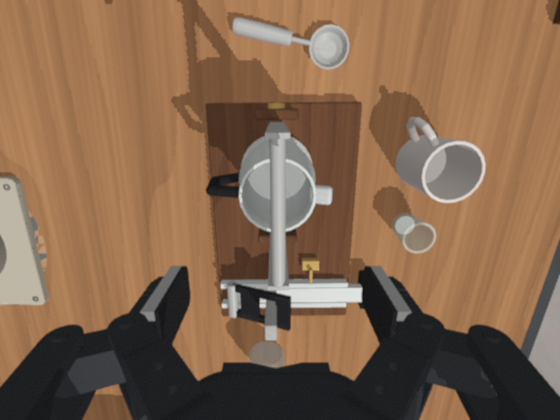

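```bash
python3 - <<'E'
from h import *
# use fresh wrist shot at current pose (one call)
ci=manip.camera_info("wrist");p,d=manip.read_camera("wrist")
u,v=np.meshgrid(np.arange(560),np.arange(420)); P=np.stack([(u-ci["cx"])/ci["fx"]*d,(v-ci["cy"])/ci["fy"]*d,d],-1); P=(P-ci["t"])@ci["R"]
m=(abs(P[...,1]+24)<7)&(P[...,2]>34)&(P[...,2]<42)&(abs(P[...,0]-548)<15); print("fin",m.sum(),P[m].mean(0),P[m].min(0),P[m].max(0))
m=(P[...,2]>112)&(P[...,2]<119)&(u>240)&(u<300)&(v>290)&(v<370); print("post",m.sum(),P[m].mean(0),P[m].min(0),P[m].max(0))
hsv=cv2.cvtColor(p,cv2.COLOR_RGB2HSV)
m=(hsv[...,2]<70)&(u>230)&(u<295)&(v>280)&(v<335)&(P[...,2]>40)&(P[...,2]<100); print("lever",m.sum(),P[m].max(0),P[m].min(0))
for x in range(450,530,10):
    k=m&(abs(P[...,0]-x)<2); 
    if k.sum(): print(x,P[k].mean(0))
E
```

```text
fin 21 [547.619 -24.994  36.902] [545.928 -30.954  34.437] [549.396 -18.675  38.976]
post 185 [488.982 -62.987 115.085] [481.594 -76.208 112.153] [496.643 -52.151 117.091]
lever 1277 [516.804 -35.011  80.774] [435.297 -93.336  43.608]
450 [449.948 -61.084  52.804]
460 [460.002 -60.539  56.612]
470 [469.58  -65.705  59.468]
480 [479.619 -50.918  64.191]
490 [490.011 -40.387  68.348]
500 [500.044 -61.494  73.131]
510 [509.979 -61.363  77.373]
```

View pics/z_top5.png

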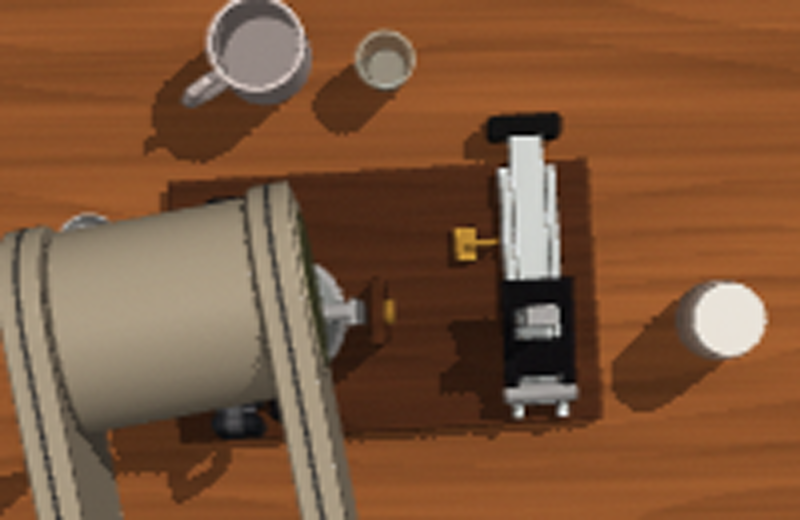

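>>> step_arm(
  targets=[
    [[0, -0.1, 4.5, -0.4, 0, 0, 0], [0, -0.25, 9, -0.4, 0, 0, 0], [0, -0.4, 13, -0.4, 0, 0, 0], [0, -0.5, 17, -0.4, 0, 0, 0], [0, -0.6, 19.7, -0.4, 0, 0, 0]],
  ],
)

```text
t: 9.35
position: [487.0, -65.2, 295.4]
tool_rot: [-1.631, 1.568, 3.116]
contact_force: [0.0, -0.1, -0.6]
opening: 85.3
```

>>> step_arm(
  targets=[
    [[4, 0, 0, 0, 0, 0, 0], [8, 0, 0, 0, 0, 0, 0], [11, 0, 0, 0, 0, 0, 0], [13, 0, 0, 0, 0, 0, 0], [13, 0, 0, 0, 0, 0, 0]],
  ],
)

```text
t: 9.85
position: [484.5, -62.2, 161.9]
tool_rot: [-1.834, 1.562, 2.914]
contact_force: [0.1, -0.4, -0.6]
opening: 85.2
```

```bash
python3 - <<'E'
from h import *
plan([489,-63.5,92],2.1,sgn=1)
ci=manip.camera_info("wrist");p,d=manip.read_camera("wrist"); cv2.imwrite("pics/w6.png",p[:,:,::-1])
E
```

```text
t 9.85 pos [484.458 -62.217 161.942] f [ 0.103 -0.384 -0.617] open 85.17246888978055
R [[-0.009  0.999  0.036]
 [ 0.002  0.036 -0.999]
 [-1.    -0.009 -0.002]]
1 shift cm [6.99  0.51  0.161] rv [-0.048 -0.135  0.5  ] j6 -0.26851292344529226
```

View pics/w6.png

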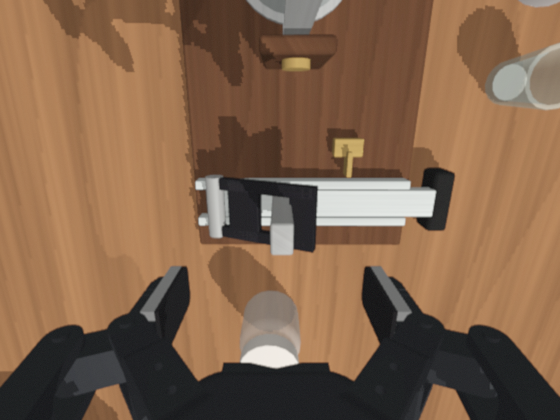

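>>> step_arm(
  targets=[
    [[3, 0.5, 0.15, 0, 0, 0.5, 0], [5, 0.5, 0.15, 0, 0, 0.5, 0], [6.5, 0.5, 0.15, 0, 0, 0.5, 0], [7, 0.5, 0.15, 0, 0, 0.5, 0], [7, 0.5, 0.15, 0, 0, 0.5, 0]],
  ],
)

```text
t: 10.4
position: [493.0, -64.2, 97.4]
tool_rot: [1.584, 1.563, 0.049]
contact_force: [-0.5, 1.2, 0.7]
opening: 85.4
```

>>> step_arm(
  targets=[
    [[0, 0, 0, 0, 0, 0, 255], [0, 0, 0, 0, 0, 0, 255], [0, 0, 0, 0, 0, 0, 255], [0, 0, 0, 0, 0, 0, 255], [0, 0, 0, 0, 0, 0, 255]],
  ],
  newtons=40,
)

```text
t: 10.9
position: [493.0, -64.4, 97.8]
tool_rot: [1.553, 1.562, 0.018]
contact_force: [0.8, 1.8, -2.1]
opening: 14.9
```

>>> step_arm(
  targets=[
    [[0, 0, 0, 0, 0, 0, 255], [0, 0, 0, 0, 0, 0, 255], [0, 0, 0, 0, 0, 0, 255]],
  ],
)

```text
t: 11.2
position: [493.0, -64.3, 97.7]
tool_rot: [1.555, 1.562, 0.02]
contact_force: [-2.6, 1.3, 5.3]
opening: 15.2
```

```bash
python3 - <<'E'
from h import *
plan([549.4,-62,92],2.1,sgn=1)
ci=manip.camera_info("wrist");p,d=manip.read_camera("wrist"); cv2.imwrite("pics/w7.png",p[:,:,::-1])
E
```

```text
t 11.2 pos [493.004 -64.345  97.71 ] f [-2.602  1.328  5.285] open 15.198579619926297
R [[ 0.009  0.999  0.036]
 [ 0.     0.036 -0.999]
 [-1.     0.009  0.   ]]
1 shift cm [ 0.62   5.639 -0.032] rv [-0.039  0.008 -0.497] j6 -0.2712279031720575
```

View pics/w7.png

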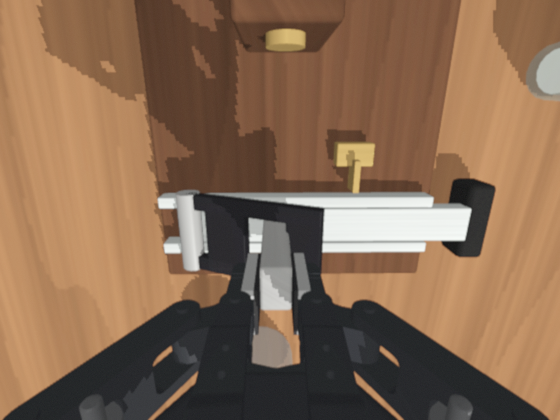

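>>> step_arm(
  targets=[
    [[0, 1, 0, 0, 0, 0, 255], [0, 2, 0, 0, 0, 0, 255], [0, 3, 0, 0, 0, 0, 255], [0, 4, 0, 0, 0, 0, 255], [0, 5, 0, 0, 0, 0, 255]],
  ],
)

```text
t: 11.75
position: [543.6, -62.4, 97.7]
tool_rot: [1.576, 1.563, 0.041]
contact_force: [-3.8, 0.7, 4.9]
opening: 15.1
```

>>> step_arm(
  targets=[
    [[0, 0.4, 0, 0, 0, 0, 255], [0, 0.6, 0, 0, 0, 0, 255], [0, 0.6, 0, 0, 0, 0, 255], [0, 0.6, 0, 0, 0, 0, 255]],
  ],
)

```text
t: 12.15
position: [549.0, -62.2, 97.7]
tool_rot: [1.576, 1.562, 0.041]
contact_force: [-1.7, 0.2, 3.3]
opening: 15.2
```

```bash
cat > chk.py <<'E'
from h import *
import sys
tag=sys.argv[1]
plan([549.4,-62,92],2.1,sgn=1)
ci=manip.camera_info("wrist");p,d=manip.read_camera("wrist"); cv2.imwrite(f"pics/w{tag}.png",p[:,:,::-1])
np.savez(f"pics/w{tag}.npz",d=d,**ci)
cv2.imwrite(f"pics/zw{tag}.png",cv2.resize(p[110:330,160:420,::-1],None,fx=3,fy=2.7,interpolation=cv2.INTER_CUBIC))
p,d=manip.read_camera("scene"); cv2.imwrite(f"pics/s{tag}.png",cv2.resize(p[160:300,220:360,::-1],None,fx=4,fy=4,interpolation=cv2.INTER_CUBIC))
E
python3 chk.py 8
```

```text
t 12.15 pos [549.017 -62.243  97.697] f [-1.718  0.22   3.27 ] open 15.221987176524982
R [[ 0.009  0.999  0.036]
 [ 0.     0.036 -0.999]
 [-1.     0.009 -0.   ]]
1 shift cm [ 0.57   0.034 -0.023] rv [-0.04  -0.003 -0.501] j6 -0.24375248623424509
```

View pics/zw8.png

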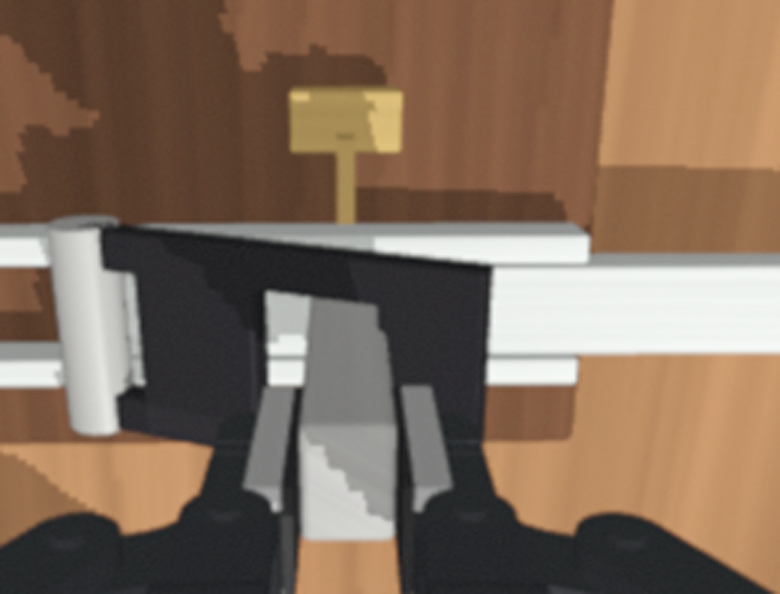

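View pics/s8.png

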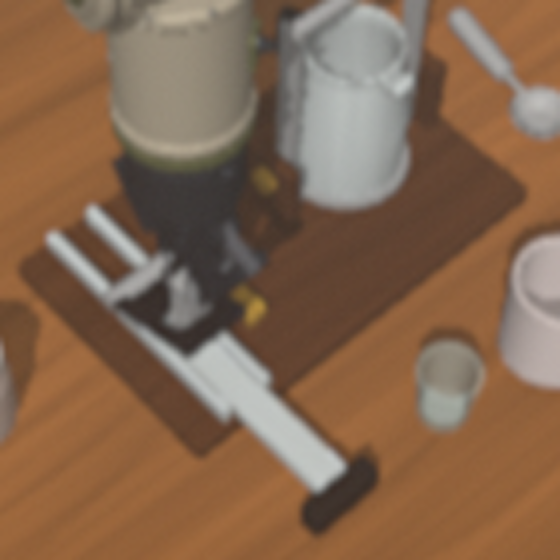

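```bash
cat > rel.py <<'E'
from h import *
import sys
z=np.load(f"pics/w{sys.argv[1]}.npz"); ci={k:z[k] for k in z}; d=ci["d"]
c=lambda x,y:(160+(x+.5)/3-.5,110+(y+.5)/2.7-.5)
f=ray("wrist",*c(346,190),37,ci)
pa=ray("wrist",*c(300,426),116,ci);pb=ray("wrist",*c(395,425),116,ci)
print(f,pa,pb); p=(pa+pb)/2
for yw in (1.8,2.1,2.4):
    y=np.radians(yw); e=(p-f); print(yw,"post-fin x",e[0]*np.cos(y)+e[1]*np.sin(y))
u,v=np.meshgrid(np.arange(560),np.arange(420)); P=np.stack([(u-ci["cx"])/ci["fx"]*d,(v-ci["cy"])/ci["fy"]*d,d],-1); P=(P-ci["t"])@ci["R"]
m=(abs(P[...,1]+24)<7)&(P[...,2]>34)&(P[...,2]<42)&(abs(P[...,0]-548)<15); print("fin",m.sum(),P[m].mean(0))
m=(P[...,2]>112)&(P[...,2]<119)&(u>255)&(u<295)&(v>240)&(v<320); print("post",m.sum(),P[m].mean(0),P[m].min(0),P[m].max(0))
E
python3 rel.py 8
```

```text
[548.494 -27.324  37.   ] [541.65  -51.155 116.   ] [556.364 -50.502 116.   ]
1.8 post-fin x -0.22487284246524453
2.1 post-fin x -0.3479642325722415
2.4 post-fin x -0.4710460830640295
fin 120 [548.028 -23.99   37.852]
post 1513 [549.319 -61.06  115.561] [539.754 -75.372 112.066] [557.861 -49.919 118.905]
```

Post and fin agree to within 0.5 mm along the leg, and the lever is still raised. Now slide down the post.

>>> step_arm(
  targets=[
    [[0.5, 0, 0, 0, 0, 0, 255], [1, 0, 0, 0, 0, 0, 255], [1.5, 0, 0, 0, 0, 0, 255], [1.5, 0, 0, 0, 0, 0, 255]],
  ],
  newtons=25,
)

```text
t: 12.65
position: [558.8, -62.9, 94.4]
tool_rot: [1.466, 1.54, -0.069]
contact_force: [-2.6, 6.5, 54.7]
opening: 15.1
```

>>> step_arm(
  targets=[
    [[-0.5, 0, 0, 0, 0, 0, 222], [-0.5, 0, 0, 0, 0, 0, 218], [-0.5, 0, 0, 0, 0, 0, 216]],
  ],
  newtons=20,
)

```text
t: 12.95
position: [554.2, -63.0, 94.5]
tool_rot: [1.453, 1.55, -0.082]
contact_force: [-4.6, 1.9, 33.4]
opening: 14.8
```

```bash
python3 chk.py 9; python3 -c "
from station import manip
print(manip.sense())"
```

```text
t 12.95 pos [554.183 -63.021  94.477] f [-4.625  1.855 33.383] open 14.766610326391525
R [[ 0.021  0.999  0.036]
 [-0.002  0.036 -0.999]
 [-1.     0.021  0.002]]
1 shift cm [ 0.238 -0.479 -0.12 ] rv [-0.034  0.14  -1.176] j6 -0.2437610783356137
{'t': 13.05, 'joint_pos': array([-0.20681451,  0.10569863,  1.77212145,  0.00276055,  1.24327238,
       -0.24376675]), 'joint_vel': array([ 0.00031671, -0.00144583, -0.00246436,  0.00149159, -0.00038478,
        0.00030373]), 'effort': array([-1.18934412e+00, -3.45930183e+01, -3.19112027e+01, -3.71104404e-01,
       -1.75360266e+00,  3.40157398e-02]), 'position': array([554.19910918, -62.98989535,  94.44841831]), 'tool_rot': array([ 1.45470998,  1.55012905, -0.07999538]), 'contact_force': array([-3.87543893,  2.88379157, 33.94906285]), 'wrist_torque': array([0.29056975, 0.869095  , 0.08081659]), 'opening': 15.035074574921968}
```

View pics/zw9.png

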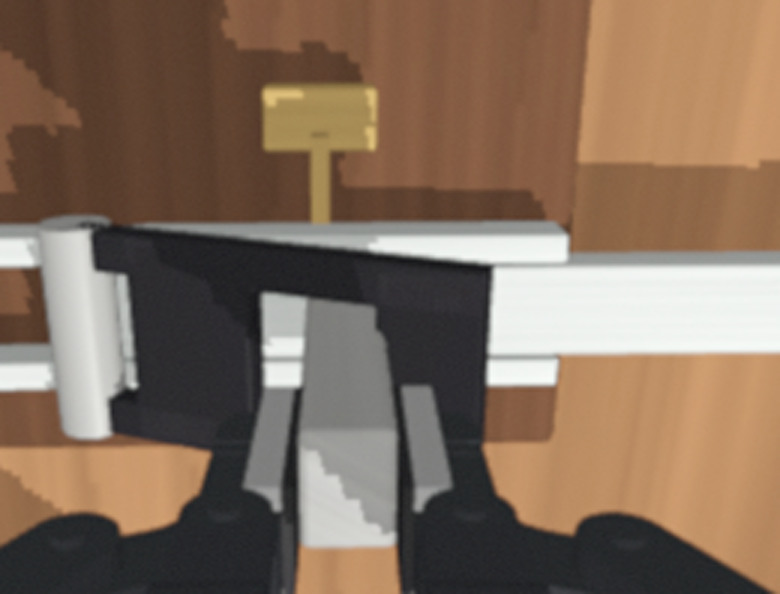

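>>> step_arm(
  targets=[
    [[0, 0, 0, 0, 0, 0, 212], [0, 0, 0, 0, 0, 0, 210]],
  ],
)

```text
t: 13.25
position: [554.2, -63.0, 94.4]
tool_rot: [1.457, 1.55, -0.078]
contact_force: [-3.4, 2.9, 34.1]
opening: 14.9
```

>>> step_arm(
  targets=[
    [[0, 0, 0, 0, 0, 0, 208], [0, 0, 0, 0, 0, 0, 207]],
  ],
)

```text
t: 13.45
position: [552.0, -63.0, 91.4]
tool_rot: [1.454, 1.555, -0.081]
contact_force: [-1.4, -0.6, 9.0]
opening: 16.1
```

>>> step_arm(
  targets=[
    [[0, 0, 0, 0, 0, 0, 207], [0, 0, 0, 0, 0, 0, 206]],
  ],
)

```text
t: 13.65
position: [549.3, -62.5, 88.2]
tool_rot: [1.531, 1.561, -0.004]
contact_force: [-2.8, 0.0, 0.8]
opening: 16.5
```

```bash
python3 chk.py 10
```

```text
t 13.65 pos [549.308 -62.473  88.208] f [-2.786  0.009  0.815] open 16.45552690258722
R [[ 0.01   0.999  0.036]
 [-0.     0.036 -0.999]
 [-1.     0.01   0.   ]]
1 shift cm [-0.379  0.015 -0.047] rv [-0.05   0.023 -0.559] j6 -0.24373370887780124
```

View pics/zw10.png

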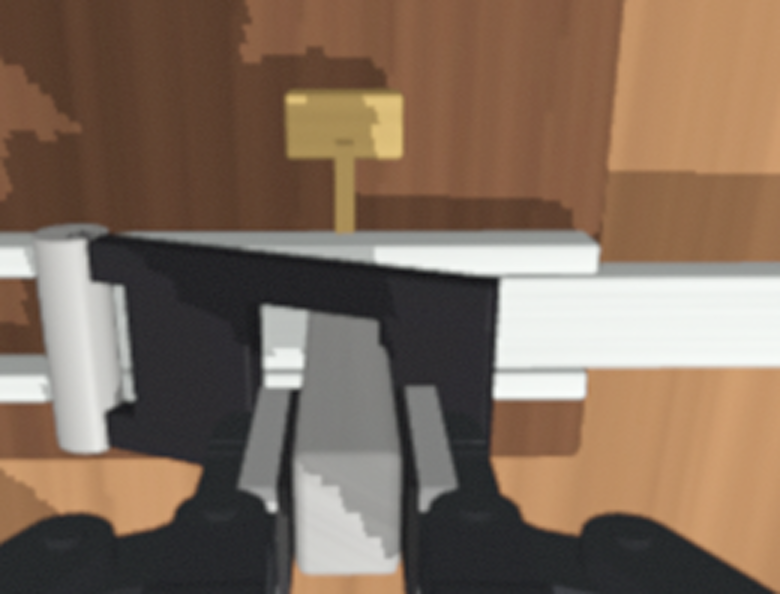

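>>> step_arm(
  targets=[
    [[0.4, 0, 0, 0, 0, 0, 206], [0.8, 0, 0, 0, 0, 0, 206], [1.2, 0, 0, 0, 0, 0, 206], [1.2, 0, 0, 0, 0, 0, 206]],
  ],
)

```text
t: 14.15
position: [548.4, -62.1, 74.5]
tool_rot: [1.622, 1.564, 0.087]
contact_force: [-2.1, 0.1, -1.9]
opening: 16.6
```

>>> step_arm(
  targets=[
    [[0.4, 0.05, 0, 0, 0, 0, 206], [0.8, 0.05, 0, 0, 0, 0, 206], [1.2, 0.05, 0, 0, 0, 0, 206], [1.2, 0.05, 0, 0, 0, 0, 206]],
  ],
)

```text
t: 14.55
position: [549.5, -62.2, 63.0]
tool_rot: [1.579, 1.563, 0.044]
contact_force: [-2.4, -0.5, -0.6]
opening: 16.9
```

```bash
python3 chk.py 11
```

```text
t 14.55 pos [549.451 -62.249  63.023] f [-2.417 -0.5   -0.63 ] open 16.910364482939237
R [[ 0.008  0.999  0.036]
 [ 0.     0.036 -0.999]
 [-1.     0.008 -0.   ]]
1 shift cm [-2.898  0.019 -0.025] rv [-0.043 -0.004 -0.462] j6 -0.2435519328904737
```

View pics/zw11.png

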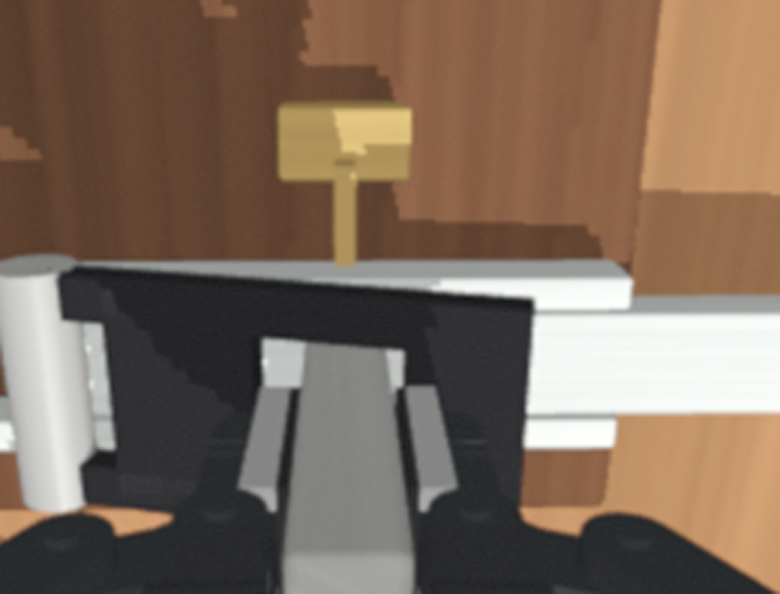

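>>> step_arm(
  targets=[
    [[0.4, 0, 0, 0, 0, 0, 206], [0.8, 0, 0, 0, 0, 0, 206], [1.2, 0, 0, 0, 0, 0, 206], [1.6, 0, 0, 0, 0, 0, 206], [1.8, 0, 0, 0, 0, 0, 206]],
  ],
)

```text
t: 15.15
position: [549.9, -62.3, 45.4]
tool_rot: [1.57, 1.562, 0.035]
contact_force: [-2.8, 0.1, 5.2]
opening: 16.5
```

>>> step_arm(
  targets=[
    [[0.1, 0, 0, 0, 0, 0, 206], [0.1, 0, 0, 0, 0, 0, 206]],
  ],
)

```text
t: 15.35
position: [549.8, -62.2, 44.5]
tool_rot: [1.579, 1.562, 0.044]
contact_force: [-2.1, -0.5, 2.0]
opening: 16.7
```

```bash
python3 chk.py 12
```

```text
t 15.35 pos [549.767 -62.214  44.507] f [-2.139 -0.522  2.008] open 16.685012213142414
R [[ 0.008  0.999  0.036]
 [ 0.     0.036 -0.999]
 [-1.     0.008 -0.   ]]
1 shift cm [-4.749  0.004 -0.023] rv [-0.04  -0.004 -0.478] j6 -0.24356691135144493
```

View pics/zw12.png

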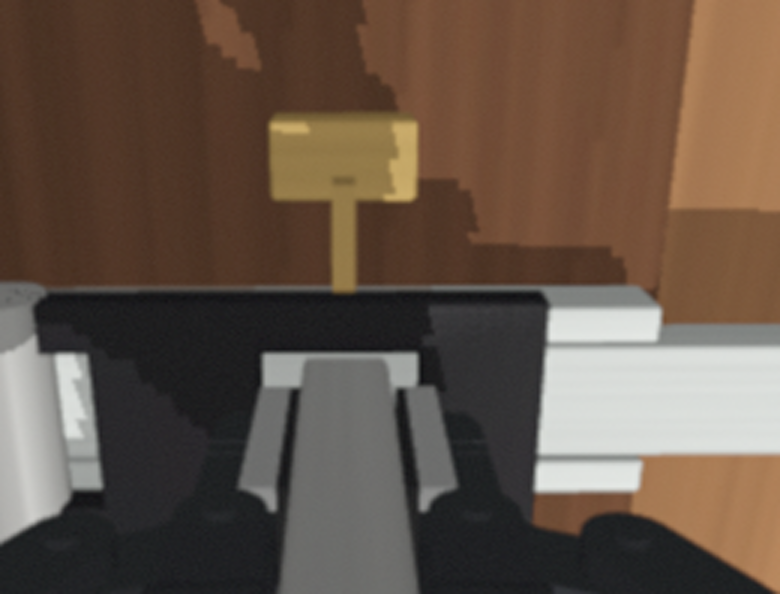

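View pics/s12.png

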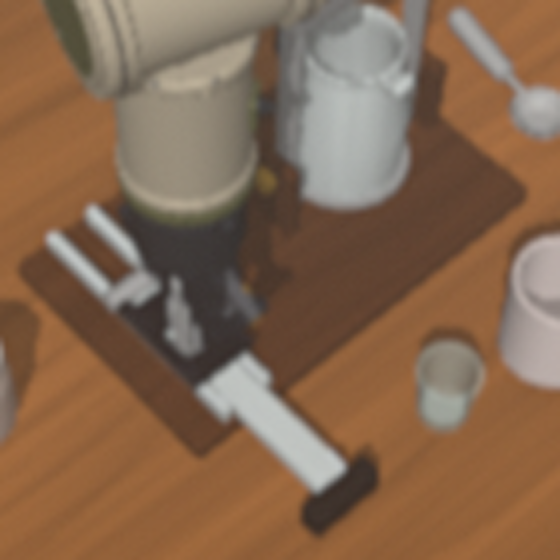

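>>> step_arm(
  targets=[
    [[0.1, 0, 0, 0, 0, 0, 206], [0.2, 0, 0, 0, 0, 0, 206], [0.2, 0, 0, 0, 0, 0, 206]],
  ],
)

```text
t: 15.75
position: [550.9, -62.2, 43.9]
tool_rot: [1.556, 1.56, 0.021]
contact_force: [-2.6, 0.4, 8.0]
opening: 16.4
```

>>> step_arm(
  targets=[
    [[0, 0, 0, 0, 0, 0, 216], [0, 0, 0, 0, 0, 0, 225], [0, 0, 0, 0, 0, 0, 225], [0, 0, 0, 0, 0, 0, 225]],
  ],
)

```text
t: 16.15
position: [550.8, -62.3, 43.9]
tool_rot: [1.547, 1.56, 0.013]
contact_force: [-2.9, 0.2, 8.5]
opening: 16.2
```

```bash
python3 chk.py 13; python3 - <<'E'
from h import *
z=np.load("pics/w13.npz"); ci={k:z[k] for k in z}; d=ci["d"]
u,v=np.meshgrid(np.arange(560),np.arange(420)); P=np.stack([(u-ci["cx"])/ci["fx"]*d,(v-ci["cy"])/ci["fy"]*d,d],-1); P=(P-ci["t"])@ci["R"]
im=cv2.imread("pics/w13.png"); m=(im.max(2)<60)&(abs(P[...,1]+41)<4)&(P[...,2]>30)&(P[...,2]<90)
for x in range(495,590,10):
    k=m&(abs(P[...,0]-x)<4)
    if k.sum()>3: print(x,k.sum(),np.percentile(P[k][:,2],90))
m=(abs(P[...,1]+24)<7)&(P[...,2]>34)&(P[...,2]<42)&(abs(P[...,0]-548)<15); f=P[m].mean(0);print("fin",f)
m=(abs(P[...,1]+61)<12)&(P[...,2]>70)&(P[...,2]<119)&(abs(P[...,0]-549)<7)&(u>250)&(u<310); print("post",m.sum(),P[m].mean(0),P[m].min(0),P[m].max(0))
E
```

```text
t 16.15 pos [550.789 -62.256  43.924] f [-2.874  0.16   8.466] open 16.208309640283165
R [[ 0.01   0.999  0.036]
 [ 0.     0.036 -0.999]
 [-1.     0.01   0.   ]]
1 shift cm [-4.809 -0.088 -0.029] rv [-0.029  0.014 -0.592] j6 -0.24364920740828167
495 47 44.4955257254734
505 228 44.55783139400548
515 227 44.471094809295636
525 231 44.63343006085863
535 220 44.5075772302702
545 224 44.561109039050095
555 213 44.52170818316018
565 150 44.43825849819451
575 22 44.517054162354945
585 14 44.25948327320197
fin [548.462 -23.896  37.86 ]
post 3556 [549.303 -51.426  99.448] [542.002 -63.46   70.008] [555.995 -49.693 118.988]
```

View pics/w13.png

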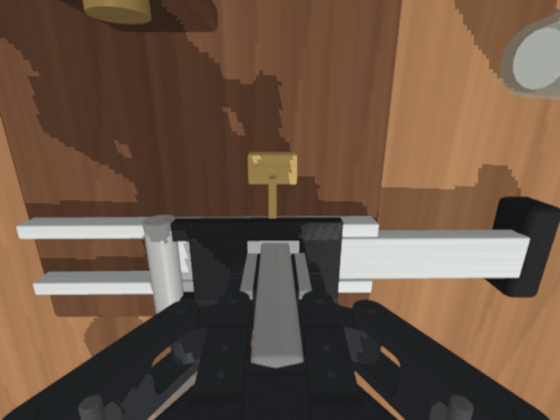

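>>> step_arm(
  targets=[
    [[0, -0.05, 0, 0, 0, 0, 225], [0, -0.1, 0, 0, 0, 0, 225], [0, -0.1, 0, 0, 0, 0, 225], [0, -0.1, 0, 0, 0, 0, 225], [0, -0.1, 0, 0, 0, 0, 225]],
  ],
)

```text
t: 16.75
position: [549.7, -62.3, 43.9]
tool_rot: [1.549, 1.561, 0.014]
contact_force: [-0.6, 1.6, 9.6]
opening: 15.9
```

```bash
python3 - <<'E'
from h import *
s=manip.sense(); print(s["position"],s["contact_force"],s["opening"])
a,b=[manip.read_camera(n)[0] for n in ("top","scene")]
z=np.hstack([cv2.resize(a[150:280,170:370],(400,260)),cv2.resize(cv2.imread("pics/top0.png")[150:280,170:370,::-1],(400,260))])
y=np.hstack([cv2.resize(b[135:285,190:390],(400,300)),cv2.resize(cv2.imread("pics/scene0.png")[135:285,190:390,::-1],(400,300))])
cv2.imwrite("pics/fin.png",np.vstack([z,y])[:,:,::-1])
E
```

```text
[549.747 -62.316  43.924] [-0.588  1.574  9.609] 15.922804325310368
```

View pics/fin.png

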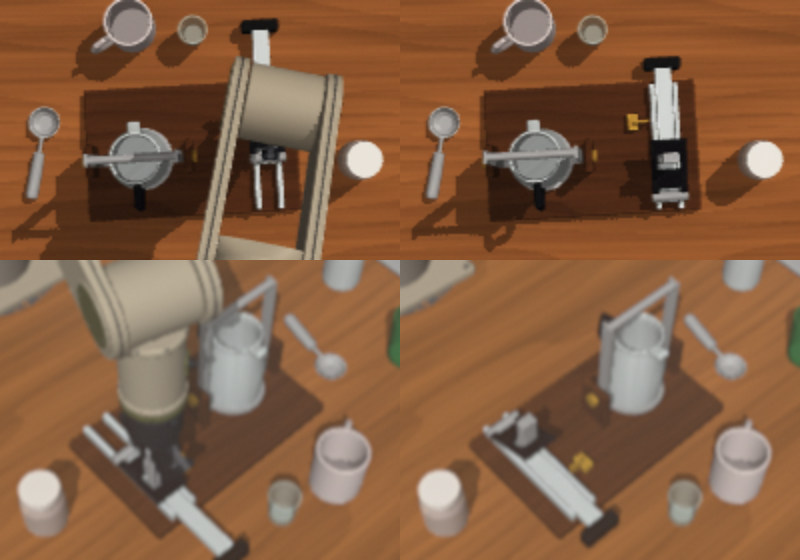

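The jug stands as it did at the start, nothing else has moved, and the post is gripped with the lever flat. Handing in.

```bash
python3 -c "
from station import manip
manip.close_job(); print(manip.sense()['position'],manip.sense()['opening'])"
```

```text
the job is handed in; nothing more can be done
the job is handed in; nothing more can be done
```

I tipped the jug to about 0.69 rad, held it there for about 0.6 s and brought it back level. I then slid the leg out about 60 mm to the pointer, pushed the lever flat, and handed in at about 17 s, still gripping the post.

**Last checks**
- **Post:** before the slide down, the post and the pointer fin agreed to about 0.5 mm along the leg. After the lever was down I measured about 1 mm at most, and then moved back 1 mm.
- **Lever:** its top measured 44.5 mm above the table along its whole length, so it is flat.
- **Grip:** the opening was 15.9 mm on the 16 mm post, with the gripper set to 20 N. I could not read the finger force directly.
- **Bystanders:** the mug, shot glass, jar and spoon look unmoved in the final views. The arm never went near the rum bottle, can or tumbler, but I did not compare those at the end.

**Things that did not go as expected**
- **First push down the post:** the firm grip stuck on the post. The upward force reached about 55 N and the tool moved about 10 mm forward of the pointer, with the lever still raised. I loosened the grip, the post came back to the pointer, and I slid down with a light grip before tightening again.
- **Jug level:** after levelling, the bar measured about 4 mm (0.03 rad) further back than at the start. I could not tell which of the two is true zero, but both are within the 0.06 rad limit.

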